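# Index the test-bench turntable round one hole

## Robot

A 7-joint arm with a two-finger parallel gripper is mounted at the origin on the work surface. World frame = base frame: x ahead of the robot, y to its left, z up, the work surface at z = 0. Lengths are in m, angles in rad, forces in N, time in s.
With the tool pointing down it reaches from about 0.35 to 0.9 m from the base axis. Payload 19.9 kg.
Tool frame: the origin (TCP) lies midway between the tips of the shut fingers; the grasp point (between the pads) lies 19 mm behind it; z points along the fingers, x is the direction in which the jaws open and shut, and the axes are right-handed (so a half turn about z gives the same grasp; the last joint's range is limited). The gripper opens to 85 mm and grips with 20 to 120 N. Pads are 22 mm wide; open, the fingers measure 114 mm over their backs; the gripper's body (76 mm by 85 mm) begins 54 mm behind the grasp point. The pads swing forward as they close: fully open they stand 13 mm farther back than shut.
Start: joints at [1.069, 0.417, -0.01, 1.614, 0.005, 1.111, -0.053], TCP at [0.277, -0.56, 0.231] pointing down, gripper open.
Joint ranges: [-2.81, 2.81], [-0.39, 2.02], [-1.27, 1.25], [0.06, 2.57], [-1.19, 4.33], [0.19, 2], [-2.82, 2.82]. Speed limits (rad/s): [1.89, 1.89, 2.39, 2.39, 3.01, 3.01, 3.01].

## Interface

Orientations are given as a 3x3 rotation matrix whose columns are the frame's x, y, z axes.
In Python, from plant import env gives the robot as it stands.
- The arm moves only by the shell command python3 -m pendant 'ROWS' [FORCE]. ROWS is JSON, a list of rows, each an object of numbers: "ax", "ay", "az": the turn, a rotation vector about the tool's x, y, z normalised to -1 to 1, where 1 is 8 degrees; "tx", "ty", "tz": the shift along the tool's x, y, z normalised to -1 to 1, where 1 is 0.025 m; "grip": the opening, from -1 (shut) to 1 (fully open), so that 0 is half open. In form: [{"ax": .., "ay": .., "az": .., "tx": .., "ty": .., "tz": .., "grip": ..}, ...]. A call has 1 to 8 rows; each row shifts and turns the commanded pose from where the row before left it, along the tool's axes as they then stand; what a row does not reach is not made up. A row lasts 1/8 s, in which the tool goes at most 62.5 mm and 10.7 degrees, less where a joint would pass 70% of its speed; a pose out of reach is approached as far as the arm can. A call with a number of a shift or a turn outside -1 to 1 is refused whole. A call with a gripper value outside its range is refused whole. The fingers move at their own pace and stop on an object; FORCE is the grip in N (left out, the last holds). Time passes only in rows, so rows that do not move let the fingers close. It gives the time, the measured TCP pose, the force and the opening at its end, in the units of the state.
- env.get_obs(): the state, without advancing time (a new reading comes with each control period).
- env.grab_frame(name): name is "scene" or "top"; returns a dict with "frame" (420x560x3 uint8, red, green, blue), "range_z" (420x560 float32, m along the optical axis (not along the pixel's ray), 0 where there is no reading), "fx", "fy", "cx", "cy" (pixels), "k1" (the pictures are not rectified: a ray, as slopes to the right and down, at radius r is drawn at 1 + k1 r^2 times it, then the intrinsics apply), "extrinsics" (4x4, takes a point from camera to world coordinates). Camera axes: x right, y up, looking along -z (the intrinsics and any distortion apply to the point x, -y, -z); pixel columns grow to the right and rows downward; lengths in m; the calibration is good to about 2 mm. A picture is of the moment at which its call begins.
- env.sign_off(): hands the job in, once; it reports no verdict.
The state is a dict: "clock": time; "joint_pos": joint angles; "qvel": joint speeds; "tau": joint torques, N m; "tcp_pos": TCP position; "ee_rot": TCP orientation; "ft_force": force on the tool from outside, world axes, zero at the start; "wrist_torque": the same for the moment, N m; "gripper_width": opening from 0.0 (shut) to 1.0 (fully open).
Only numpy, scipy, OpenCV 4.12 (cv2) and the standard library are available. Lean on these libraries where they do the work, as an engineer would, in place of code of your own. Each camera call takes 0.05 s, during which the arm holds its last target.

## Task

Press the red plunger head on the rim of the turntable down to free its pin, swing the turntable anticlockwise (seen from above) to the very next index hole, and let the plunger spring fully back up so that the pin locks in that hole. Work it with the fingertips only: do not grip or ram the plunger, do not touch the computer board or what is mounted on it, and leave the flask, gas torch, mouse and screwdriver where they are.

Things in the scene. Friction and masses are not known exactly. Their poses are not given: they have to be found in the camera images.
- index_base: Fixed grey pedestal with a bare aluminium index plate (308 mm across, upper face 53 mm above the desk) with 8 dark holes, 12 mm wide, evenly spaced (45 degrees, 0.785 rad) on a 280 mm circle about the axis. Bolted to the desk, never moves. Origin: on the turning axis at desk level, z up; the plunger is parked in the hole on its own -x side at the start.
- table_axis (a point): Point on the vertical turning axis, level with the top of the dark grey round deck (256 mm across, 66 mm above the desk) that carries the computer board.
- turntable (a joint): Angle of the deck in rad: 0 at the start (pin in the first hole), growing anticlockwise seen from above; next hole at 0.785, the one after at 1.571. Locked, it has about 0.01 rad of play either way. With the pin free it turns with about 0.2 N m and stays where it is left. Move it by the plunger head or by the ear under it (46 mm wide, out to 190 mm from the axis, 58 to 68 mm above the desk).
- plunger (a joint): How far the plunger is pressed down, in m: 0 fully up, 0.016 at its stop. Its 10 mm round-ended pin points up from under the index plate into a hole; pressing lowers it, clear from 0.010 on. A spring lifts it (3 N at 0, 8 N at 0.010, 10 N at 0.016). Let go between holes, the pin rubs under the plate at 0.010 until a hole comes over it; within about 5 mm of a hole's middle it finds its own way in.
- plunger_head: Red mushroom head, 52 mm across, on an upright stem at the end of the deck's dark ear, 165 mm from the turning axis; goes round with the deck, straight down when pressed. Origin: centre of its dished top, 112 mm above the desk when up; dish 43 mm wide, its rim 3 mm higher. A fingertip in the dish can hold it down and swing the table by it. Board parts keep within 130 mm of the axis.
- board: Black computer board, 170 mm square, with its heat sinks, grey cold pot under a white clamp plate (four thin rods reach 219 mm above the desk) and black graphics card, screwed to the deck centrally. Origin on the turning axis at desk level. Not to be touched.
- flask: Bystander: steel vacuum flask with black lid and side handle, 90 mm across, 222 mm high. Origin: centre of its underside.
- torch: Bystander: upright blue gas can with black torch head and steel nozzle, 66 mm across, 235 mm high, the nozzle reaching 95 mm to its own +x. Origin: centre of its underside.
- mouse: Bystander: black computer mouse, 112 by 60 by 35 mm, on a dark mat. Origin: centre of its underside.
- screwdriver: Bystander: yellow-handled screwdriver lying on the desk, 190 mm long, up to about 30 mm high. Origin near its middle, on the desk.

How it is judged:
On the way, in this order (a step that is already met when the one before it is completed fails the run):
1. the plunger is pressed until its pin is clear, the table still at the first hole (value of joint plunger above 0.008 m and value of joint turntable between -0.06 and 0.06 rad), for 0.05 s.
2. the table has been swung anticlockwise more than half way to the next hole (value of joint turntable between 0.45 and 0.95 rad), for 0.05 s.
At the end, for the whole second after the job is handed in: The table stands one hole further anticlockwise (0.785 rad, within 0.025), at rest, with the plunger sprung up to within 2 mm of its top so that the pin is home in the hole (value of joint turntable between 0.76 and 0.81 rad and value of joint plunger below 0.002 m and velocity of joint turntable between -0.05 and 0.05 rad/s); the robot touches nothing.
It fails at once if the table is turned the wrong way or well past the next hole (value of joint turntable above 1.1 rad or value of joint turntable below -0.15 rad).
It fails at once if the plunger is gripped or rammed (over 35 N from the fingers), or worked with another part of the robot than the fingers (contact force between the fingers and plunger_head above 35 N or contact force between the arm and plunger_head above 1 N).
It fails at once if the robot touches the computer board or what is mounted on it (contact force between any of the arm, the fingers and board above 1 N).
It fails at once if the flask, gas torch, mouse or screwdriver is moved or lifted (distance of any of flask, torch, mouse from where it was at the start of the episode above 0.015 m or distance of screwdriver from where it was at the start of the episode above 0.025 m).
It also fails if it takes over 35 s, if anything falls off the work surface, if the arm or the gripper's body presses on something with over 40 N, if the wrist force passes 120 N, or if a joint passes its speed limit or range.

## Working session

There is one attempt and no reset: what is moved stays moved. The work goes in short steps, Python scripts to look and compute and a shell command to move; the robot and the scene stay as the last step left them, time stands still between calls to the robot, and variables do not carry over. Pictures are saved under pics/ and viewed, and the job is handed in when it is done.

```bash
mkdir -p pics
python3 - <<'E'
from plant import env
import cv2,numpy as np
o=env.get_obs(); print({k:np.round(v,3).tolist() for k,v in o.items()})
for n in("scene","top"):
    f=env.grab_frame(n); cv2.imwrite(f"pics/{n}0.png",f["frame"][:,:,::-1]); np.savez(f"{n}0.npz",**f)
    print(n,f["fx"],f["fy"],f["cx"],f["cy"],f["k1"],np.round(f["extrinsics"],3).tolist())
E
```

```text
{'clock': 0.0, 'joint_pos': [1.07, 0.418, -0.01, 1.614, 0.005, 1.111, -0.053], 'qvel': [0.0, 0.001, -0.001, -0.002, 0.001, 0.001, -0.001], 'tau': [-0.0, -86.445, 0.679, -43.49, 0.019, 0.007, -0.0], 'tcp_pos': [0.277, -0.56, 0.231], 'ee_rot': [[0.444, -0.896, -0.001], [-0.896, -0.444, 0.001], [-0.001, 0.0, -1.0]], 'ft_force': [0.393, -0.58, -0.144], 'wrist_torque': [-0.022, 0.026, -0.01], 'gripper_width': 0.999}
scene 409.6498244984894 409.6498244984894 274.69249277304357 212.16422832857245 -0.03070816732345567 [[0.034, -0.663, 0.748, 1.462], [0.999, 0.032, -0.017, -0.004], [-0.013, 0.748, 0.664, 0.933], [0.0, 0.0, 0.0, 1.0]]
top 416.21896541680684 416.21896541680684 278.40173649538616 213.01856549438392 -0.003365153841570817 [[0.027, 0.992, -0.123, 0.358], [-0.999, 0.03, 0.029, 0.023], [0.032, 0.122, 0.992, 1.279], [0.0, 0.0, 0.0, 1.0]]
```

View pics/scene0.png

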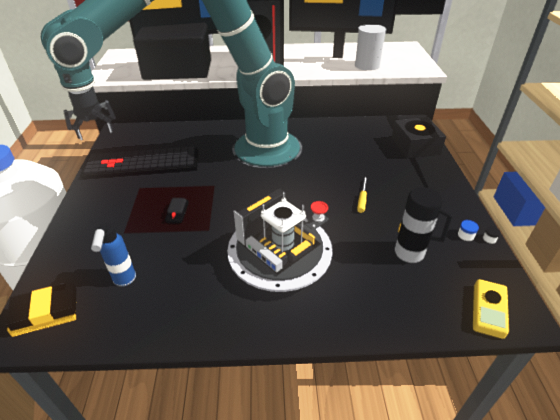

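View pics/top0.png

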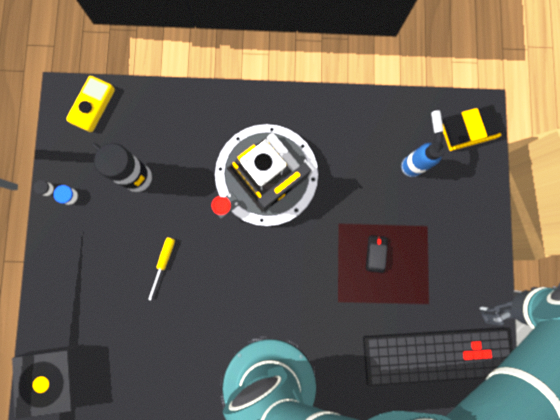

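The red head is at about (221,206) in the top view and (319,210) in the scene view. The turntable is centred near (266,174) in the top view. Next I'll measure both.

```bash
cat > h.py <<'E'
import numpy as np,cv2
def ray(f,u,v):
    K=np.array([[f["fx"],0,f["cx"]],[0,f["fy"],f["cy"]],[0,0,1.]])
    xd=(u-f["cx"])/f["fx"]; yd=(v-f["cy"])/f["fy"]
    p=cv2.undistortPoints(np.array([[[u,v]]],float),K,np.array([float(f["k1"]),0,0,0]))[0,0]
    E=f["extrinsics"]; d=E[:3,:3]@np.array([p[0],-p[1],-1]); return E[:3,3],d
def plane(f,u,v,z):
    o,d=ray(f,u,v); return o+d*(z-o[2])/d[2]
def two(r1,r2):
    (a,d),(b,e)=r1,r2
    s=np.linalg.lstsq(np.c_[d,-e],b-a,rcond=None)[0]
    p,q=a+d*s[0],b+e*s[1]; return (p+q)/2,np.linalg.norm(p-q)
def redmask(f,box):
    h=cv2.cvtColor(f["frame"],cv2.COLOR_RGB2HSV)
    m=(((h[...,0]<8)|(h[...,0]>172))&(h[...,1]>150)&(h[...,2]>90)).astype(np.uint8)
    k=np.zeros_like(m); x0,y0,x1,y1=box; k[y0:y1,x0:x1]=1; return m*k
def pts3(f,m):
    v,u=np.nonzero((m>0)&(f["range_z"]>0)); z=f["range_z"][v,u]
    K=np.array([[f["fx"],0,f["cx"]],[0,f["fy"],f["cy"]],[0,0,1.]])
    p=cv2.undistortPoints(np.c_[u,v].astype(float)[:,None],K,np.array([float(f["k1"]),0,0,0]))[:,0]
    return (np.c_[p[:,0]*z,-p[:,1]*z,-z])@f["extrinsics"][:3,:3].T+f["extrinsics"][:3,3]
E
python3 - <<'E'
from h import *
F={n:dict(np.load(f"{n}0.npz")) for n in("scene","top")}
for n,b in(("scene",(295,195,345,235)),("top",(200,185,245,225))):
    f=F[n]; m=redmask(f,b); v,u=np.nonzero(m)
    print(n,m.sum(),u.min(),u.max(),v.min(),v.max(),u.mean(),v.mean(),"plane112",plane(f,u.mean(),v.mean(),.112).round(4))
    P=pts3(f,m); P=P[P[:,2]>.1]; print(np.median(P,0).round(4),P.min(0).round(4),P.max(0).round(4))
    # plate ellipse: bright pixels by depth height band 0.045-0.060
    P=pts3(f,np.ones(f["range_z"].shape)); 
    g=f["frame"][f["range_z"]>0].astype(int)
    s=(abs(P[:,2]-.053)<.006)&(g.min(1)>110)&(np.hypot(P[:,0]-.46,P[:,1]-.05)<.25)
    Q=P[s]; print(len(Q),Q.mean(0).round(4)); hull=cv2.convexHull(Q[:,:2].astype(np.float32)); e=cv2.fitEllipse(hull); print("plate",e)
E
```

```text
scene 186 311 328 201 213 319.03225806451616 206.90322580645162 plane112 [0.5197 0.1538 0.112 ]
[0.5227 0.1525 0.1126] [0.4982 0.128  0.1077] [0.5486 0.1779 0.1174]
409 [0.6199 0.0697 0.0526]
plate ((0.6105020046234131, 0.02994183823466301), (0.25202175974845886, 0.3073364198207855), 170.96360778808594)
top 294 211 230 196 214 220.35714285714286 205.27551020408163 plane112 [0.5195 0.1538 0.112 ]
[0.5183 0.1522 0.1129] [0.4942 0.1262 0.1057] [0.5429 0.1775 0.1199]
1312 [0.5515 0.0299 0.0525]
plate ((0.6133828163146973, 0.028068698942661285), (0.27886253595352173, 0.303353488445282), 173.74197387695312)
```

Run:
```python
import cv2
a=cv2.imread("pics/top0.png")[100:250,190:350]; cv2.imwrite("pics/topz.png",cv2.resize(a,None,fx=4,fy=4,interpolation=cv2.INTER_CUBIC))
a=cv2.imread("pics/scene0.png")[170:300,210:350]; cv2.imwrite("pics/scz.png",cv2.resize(a,None,fx=4,fy=4,interpolation=cv2.INTER_CUBIC))
```

```text
(no output)
```

View pics/topz.png

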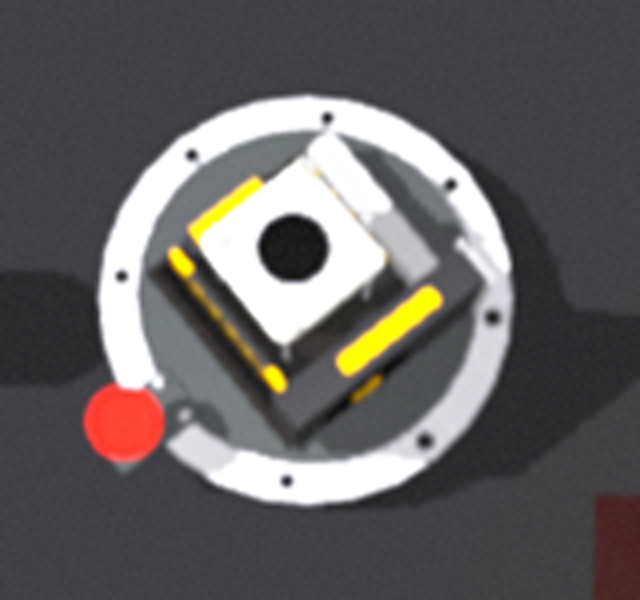

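View pics/scz.png

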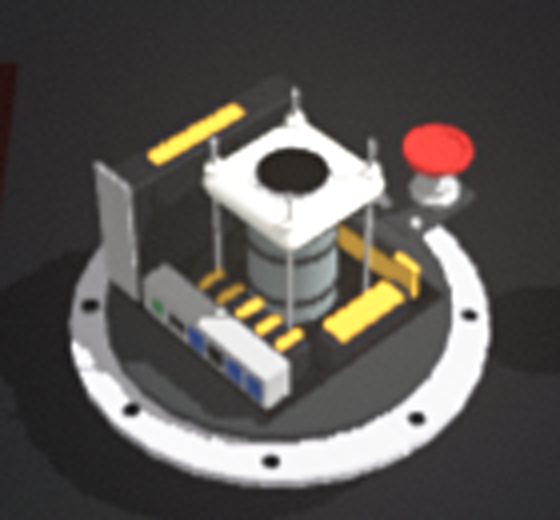

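The crops show seven dark holes on the plate, plus the head at crop pixel (124,422). I'll fit the axis from the holes.

Run:
```python
from h import *
from scipy.optimize import least_squares
F={n:dict(np.load(f"{n}0.npz")) for n in("scene","top")}
H=[(327,118),(450,184),(492,317),(425,440),(287,481),(122,276),(191,155)]
P=np.array([plane(F["top"],190+(x+.5)/4-.5,100+(y+.5)/4-.5,.053)[:2] for x,y in H])
r=least_squares(lambda q:np.hypot(*(P-q[:2]).T)-q[2],[.61,.03,.14]).x; print("top",r,np.hypot(*(P-r[:2]).T).round(4))
H=[(91,305),(131,410),(271,461),(417,418),(469,315)]
S=np.array([plane(F["scene"],210+(x+.5)/4-.5,170+(y+.5)/4-.5,.053)[:2] for x,y in H])
s=least_squares(lambda q:np.hypot(*(S-q[:2]).T)-q[2],[.61,.03,.14]).x; print("scene",s)
a=np.degrees(np.arctan2(*(P-r[:2]).T[::-1])); print(a.round(1), (a%45).round(1))
h=np.array([.5197,.1538]);d=h-r[:2]; print("head",np.hypot(*d),np.degrees(np.arctan2(d[1],d[0])))
th=np.arctan2(d[1],d[0])
c=r[:2]
for k in range(0,53,5):print(k,(c+.165*np.array([np.cos(th+np.radians(k)),np.sin(th+np.radians(k))])).round(4))
```

```text
top [0.62730585 0.02697062 0.13964424] [0.1396 0.1395 0.1399 0.1394 0.1398 0.1394 0.14  ]
scene [0.62755078 0.02744042 0.13968934]
[  -4.5  -49.3  -94.4 -139.3  175.7   85.4   40.6] [40.5 40.7 40.6 40.7 40.7 40.4 40.6]
head 0.16632712100135105 130.3122739102135
0 [0.5206 0.1528]
5 [0.51  0.143]
10 [0.5003 0.1323]
15 [0.4916 0.1209]
20 [0.484  0.1087]
25 [0.4774 0.0959]
30 [0.472  0.0826]
35 [0.4677 0.0688]
40 [0.4647 0.0547]
45 [0.4629 0.0405]
50 [0.4623 0.0261]
```

Both views agree on the axis: (0.6274, 0.0272), with a hole-circle radius of 0.1397 against the 0.140 given. The head is at (0.520, 0.153), at radius 0.166 and 130.5°, which is on the hole grid. Now I'll check the board heights to see how much clearance the gripper body has.

Run:
```python
from h import *
c=np.array([.6274,.0272])
for n in("scene","top"):
    f=dict(np.load(f"{n}0.npz")); P=pts3(f,np.ones(f["range_z"].shape)); d=P[:,:2]-c; r=np.hypot(*d.T)
    a=(np.degrees(np.arctan2(d[:,1],d[:,0]))-130.6+180)%360-180
    for lo in range(40,170,10):
        s=(r>=lo/1e3)&(r<lo/1e3+.01)
        o=[]
        for al in(-60,-40,-20,0,20,40):
            t=s&(a>=al)&(a<al+20); o.append(round(float(np.percentile(P[t,2],98)),3) if t.sum()>3 else None)
        print(n,lo,o)
from plant import env
R=env.get_obs()["ee_rot"]; print(R.T@(np.array([.52,.1525,.30])-env.get_obs()["tcp_pos"])/.025)
```

```text
scene 40 [0.192, 0.191, 0.19, 0.191, 0.215, 0.196]
scene 50 [0.197, 0.189, 0.111, -0.739, 0.214, -0.747]
scene 60 [0.217, 0.115, 0.113, 0.094, None, 0.186]
scene 70 [0.141, 0.113, -0.743, -0.744, None, 0.185]
scene 80 [0.112, -0.743, -0.741, None, None, 0.184]
scene 90 [0.112, -0.744, -0.126, None, 0.184, 0.186]
scene 100 [0.083, 0.075, 0.068, 0.068, None, 0.185]
scene 110 [0.076, 0.069, 0.069, 0.069, None, None]
scene 120 [0.068, 0.068, 0.071, 0.072, None, None]
scene 130 [0.055, 0.055, 0.114, 0.113, None, None]
scene 140 [0.056, 0.056, 0.115, 0.115, None, None]
scene 150 [0.054, 0.054, 0.114, 0.115, None, None]
scene 160 [0.003, 0.003, 0.116, 0.116, None, None]
top 40 [0.193, 0.193, 0.192, 0.193, 0.193, 0.192]
top 50 [0.198, 0.191, 0.189, 0.187, 0.216, 0.195]
top 60 [0.22, 0.188, 0.116, 0.116, 0.186, 0.077]
top 70 [0.098, 0.115, 0.086, 0.087, 0.116, 0.185]
top 80 [0.114, 0.113, 0.08, 0.08, 0.09, 0.187]
top 90 [0.112, 0.086, 0.069, 0.071, 0.184, 0.186]
top 100 [0.083, 0.078, 0.069, 0.069, 0.181, 0.187]
top 110 [0.078, 0.069, 0.071, 0.071, 0.07, 0.185]
top 120 [0.068, 0.07, 0.074, 0.071, 0.07, 0.122]
top 130 [0.057, 0.057, 0.073, 0.073, 0.057, 0.057]
top 140 [0.057, 0.055, 0.117, 0.117, 0.057, 0.058]
top 150 [0.055, 0.055, 0.117, 0.117, 0.055, 0.056]
top 160 [0.005, 0.004, 0.117, 0.116, 0.003, 0.004]
[-21.22594381 -21.34622737  -2.74780812]
```

Clearance looks good: the graphics card is about 185 mm high but stays within about 0.09 m along the head's radial direction, and the gripper body's inner corner would be beyond 0.108 m. So I'll approach straight down with the gripper shut, raising first and then crossing.

```bash
python3 -m pendant '[{"tz":-0.9,"tx":-0.2,"ty":-0.2,"grip":-1},{"tz":-0.9,"tx":-0.9,"ty":-0.9,"grip":-1},{"tz":-0.9,"tx":-0.9,"ty":-0.9,"grip":-1},{"tx":-1,"ty":-1,"grip":-1},{"tx":-1,"ty":-1,"grip":-1},{"tx":-1,"ty":-1,"grip":-1},{"tx":-1,"ty":-1,"grip":-1},{"tx":-1,"ty":-1,"grip":-1}]' 20
python3 -m pendant '[{"tx":-1,"ty":-1,"grip":-1},{"tx":-1,"ty":-1,"grip":-1},{"tx":-1,"ty":-1,"grip":-1},{"tx":-1,"ty":-1,"grip":-1},{"tx":-1,"ty":-1,"grip":-1},{"tx":-1,"ty":-1,"grip":-1},{"tx":-1,"ty":-1,"grip":-1},{"tx":-1,"ty":-1,"grip":-1}]'
```

```text
schema error: expected keys ax, ay, az, tx, ty, tz, grip
schema error: expected keys ax, ay, az, tx, ty, tz, grip
```

```bash
python3 -m pendant '[{"ax":0,"ay":0,"az":0,"tz":-0.9,"tx":-0.2,"ty":-0.2,"grip":-1},{"ax":0,"ay":0,"az":0,"tz":-0.9,"tx":-0.9,"ty":-0.9,"grip":-1},{"ax":0,"ay":0,"az":0,"tz":-0.9,"tx":-0.9,"ty":-0.9,"grip":-1},{"ax":0,"ay":0,"az":0,"tz":0,"tx":-1,"ty":-1,"grip":-1},{"ax":0,"ay":0,"az":0,"tz":0,"tx":-1,"ty":-1,"grip":-1},{"ax":0,"ay":0,"az":0,"tz":0,"tx":-1,"ty":-1,"grip":-1},{"ax":0,"ay":0,"az":0,"tz":0,"tx":-1,"ty":-1,"grip":-1},{"ax":0,"ay":0,"az":0,"tz":0,"tx":-1,"ty":-1,"grip":-1}]' 20
python3 -m pendant '[{"ax":0,"ay":0,"az":0,"tz":0,"tx":-1,"ty":-1,"grip":-1},{"ax":0,"ay":0,"az":0,"tz":0,"tx":-1,"ty":-1,"grip":-1},{"ax":0,"ay":0,"az":0,"tz":0,"tx":-1,"ty":-1,"grip":-1},{"ax":0,"ay":0,"az":0,"tz":0,"tx":-1,"ty":-1,"grip":-1},{"ax":0,"ay":0,"az":0,"tz":0,"tx":-1,"ty":-1,"grip":-1},{"ax":0,"ay":0,"az":0,"tz":0,"tx":-1,"ty":-1,"grip":-1},{"ax":0,"ay":0,"az":0,"tz":0,"tx":-1,"ty":-1,"grip":-1},{"ax":0,"ay":0,"az":0,"tz":0,"tx":-1,"ty":-1,"grip":-1}]'
```

```text
clock: 1.1
tcp_pos: [0.3567, -0.3243, 0.2986]
ee_rot: [[0.444, -0.896, -0.0], [-0.896, -0.444, 0.0], [-0.0, 0.0, -1.0]]
ft_force: [-0.1, 1.4, 0.5]
gripper_width: -0.003
clock: 2.1
tcp_pos: [0.4471, -0.0565, 0.2987]
ee_rot: [[0.444, -0.896, -0.0], [-0.896, -0.444, 0.0], [-0.0, 0.0, -1.0]]
ft_force: [0.4, 0.4, -0.3]
gripper_width: 0.004
```

```bash
python3 -m pendant '[{"ax":0,"ay":0,"az":0,"tz":0,"tx":-1,"ty":-1,"grip":-1},{"ax":0,"ay":0,"az":0,"tz":0,"tx":-1,"ty":-1,"grip":-1},{"ax":0,"ay":0,"az":0,"tz":0,"tx":-1,"ty":-1,"grip":-1},{"ax":0,"ay":0,"az":0,"tz":0,"tx":-1,"ty":-1,"grip":-1},{"ax":0,"ay":0,"az":0,"tz":0,"tx":-1,"ty":-1,"grip":-1},{"ax":0,"ay":0,"az":0,"tz":0,"tx":-1,"ty":-1,"grip":-1},{"ax":0,"ay":0,"az":0,"tz":0,"tx":-0.2,"ty":-0.32,"grip":-1}]'
python3 -m pendant '[{"ax":0,"ay":0,"az":-0.92,"tz":0.5,"tx":0,"ty":0,"grip":-1},{"ax":0,"ay":0,"az":-0.92,"tz":1,"tx":0,"ty":0,"grip":-1},{"ax":0,"ay":0,"az":-0.92,"tz":1,"tx":0,"ty":0,"grip":-1},{"ax":0,"ay":0,"az":-0.92,"tz":1,"tx":0,"ty":0,"grip":-1},{"ax":0,"ay":0,"az":-0.92,"tz":1,"tx":0,"ty":0,"grip":-1},{"ax":0,"ay":0,"az":0,"tz":0.5,"tx":0,"ty":0,"grip":-1},{"ax":0,"ay":0,"az":0,"tz":0,"tx":0,"ty":0,"grip":-1}]'
python3 - <<'E'
from plant import env
from h import *
for n in("scene","top"):
    f=env.grab_frame(n); cv2.imwrite(f"pics/{n}1.png",f["frame"][:,:,::-1])
    b=(280,150,360,240) if n=="scene" else (180,160,260,240)
    a=f["frame"][b[1]:b[3],b[0]:b[2],::-1]; cv2.imwrite(f"pics/{n}1z.png",cv2.resize(a,None,fx=6,fy=6,interpolation=cv2.INTER_CUBIC))
o=env.get_obs(); print(o["tcp_pos"],o["joint_pos"],o["ft_force"])
E
```

```text
clock: 2.98
tcp_pos: [0.5197, 0.1534, 0.2984]
ee_rot: [[0.446, -0.895, -0.001], [-0.895, -0.446, 0.001], [-0.001, 0.0, -1.0]]
ft_force: [0.2, -0.5, -0.3]
gripper_width: 0.0
clock: 3.85
tcp_pos: [0.5196, 0.151, 0.1734]
ee_rot: [[0.891, -0.455, -0.001], [-0.455, -0.891, -0.0], [-0.001, 0.001, -1.0]]
ft_force: [-0.4, 0.6, -0.0]
gripper_width: -0.0
[0.52015308 0.15141191 0.17456188] [ 0.201392    0.40825958 -0.66992932  1.86061423  0.30268635  0.97511197
 -1.07139036] [-0.43600493  1.03569067  0.21114989]
```

View pics/scene1.png

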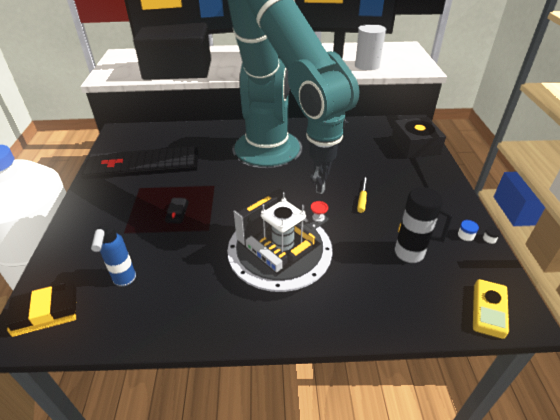

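View pics/scene1z.png

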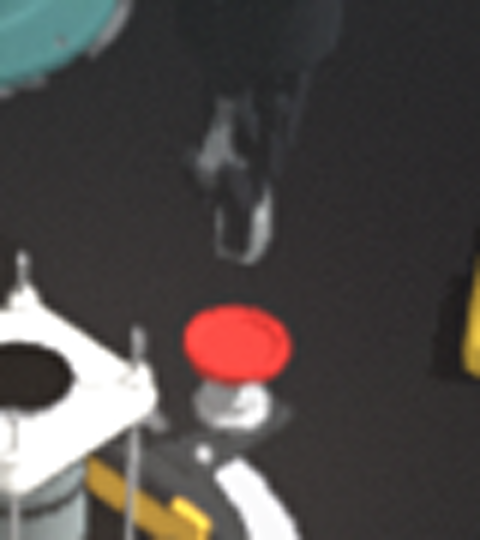

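View pics/top1.png

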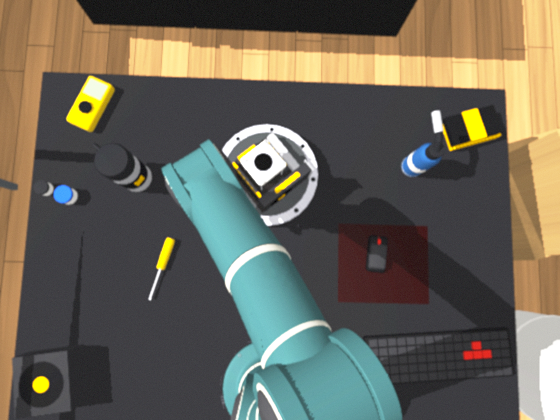

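The scene picture shows the shut fingertips at about (320,192), directly above the head at (319,207), and the rods and card are clear. Now I'll descend to just above the dish.

```bash
python3 -m pendant '[{"ax":0,"ay":0,"az":0,"tz":1,"tx":-0.02,"ty":-0.02,"grip":-1},{"ax":0,"ay":0,"az":0,"tz":0.9,"tx":0,"ty":0,"grip":-1},{"ax":0,"ay":0,"az":0,"tz":0.4,"tx":0,"ty":0,"grip":-1},{"ax":0,"ay":0,"az":0,"tz":0,"tx":0,"ty":0,"grip":-1},{"ax":0,"ay":0,"az":0,"tz":0,"tx":0,"ty":0,"grip":-1}]'
python3 -m pendant '[{"ax":0,"ay":0,"az":0,"tz":0.15,"tx":0,"ty":0,"grip":-1},{"ax":0,"ay":0,"az":0,"tz":0,"tx":0,"ty":0,"grip":-1}]'
```

```text
clock: 4.58
tcp_pos: [0.5201, 0.1523, 0.1173]
ee_rot: [[0.892, -0.452, 0.001], [-0.452, -0.892, 0.0], [0.001, -0.001, -1.0]]
ft_force: [-0.5, -0.1, -0.7]
gripper_width: 0.0
clock: 4.82
tcp_pos: [0.5196, 0.152, 0.1125]
ee_rot: [[0.892, -0.452, 0.0], [-0.452, -0.892, -0.0], [0.0, 0.0, -1.0]]
ft_force: [-0.7, -0.3, -0.7]
gripper_width: 0.003
```

```bash
python3 -m pendant '[{"ax":0,"ay":0,"az":0,"tz":0.16,"tx":0,"ty":0,"grip":-1},{"ax":0,"ay":0,"az":0,"tz":0,"tx":0,"ty":0,"grip":-1}]'
python3 -m pendant '[{"ax":0,"ay":0,"az":0,"tz":0.16,"tx":0,"ty":0,"grip":-1},{"ax":0,"ay":0,"az":0,"tz":0,"tx":0,"ty":0,"grip":-1}]'
```

```text
clock: 5.08
tcp_pos: [0.5197, 0.1522, 0.1085]
ee_rot: [[0.892, -0.452, 0.0], [-0.452, -0.892, 0.0], [0.0, -0.0, -1.0]]
ft_force: [-0.5, -0.4, 4.8]
gripper_width: 0.001
clock: 5.32
tcp_pos: [0.5198, 0.1522, 0.1047]
ee_rot: [[0.892, -0.452, 0.0], [-0.452, -0.892, 0.0], [0.0, -0.0, -1.0]]
ft_force: [0.2, -0.9, 6.2]
gripper_width: -0.0
```

```bash
python3 -m pendant '[{"ax":0,"ay":0,"az":0,"tz":0.16,"tx":0,"ty":0,"grip":-1},{"ax":0,"ay":0,"az":0,"tz":0.09,"tx":0,"ty":0,"grip":-1},{"ax":0,"ay":0,"az":0,"tz":0,"tx":0,"ty":0,"grip":-1},{"ax":0,"ay":0,"az":0,"tz":0,"tx":0,"ty":0,"grip":-1}]'
python3 - <<'E'
import numpy as np
R=np.array([[.892,-.452,0],[-.452,-.892,0],[0,0,-1]]); c=np.array([.6274,.0272,0])
p=lambda k:c+.165*np.array([np.cos(np.radians(130.6+k)),np.sin(np.radians(130.6+k)),0])
K=np.linspace(0,45,11)
for a,b in zip(K,K[1:]): print(a,b,(R.T@(p(b)-p(a))/.025).round(3),p(b).round(4))
E
```

```text
clock: 5.82
tcp_pos: [0.52, 0.1524, 0.0987]
ee_rot: [[0.892, -0.452, 0.001], [-0.452, -0.892, 0.0], [0.001, -0.001, -1.0]]
ft_force: [-1.5, 0.1, 9.3]
gripper_width: -0.002
0.0 4.5 [-0.18   0.486  0.   ] [0.5105 0.1437 0.    ]
4.5 9.0 [-0.141  0.499  0.   ] [0.5017 0.1341 0.    ]
9.0 13.5 [-0.101  0.508  0.   ] [0.4937 0.124  0.    ]
13.5 18.0 [-0.061  0.515  0.   ] [0.4866 0.1132 0.    ]
18.0 22.5 [-0.021  0.518  0.   ] [0.4803 0.1019 0.    ]
22.5 27.0 [0.02  0.518 0.   ] [0.4748 0.0901 0.    ]
27.0 31.5 [0.061 0.515 0.   ] [0.4704 0.0779 0.    ]
31.5 36.0 [0.101 0.508 0.   ] [0.4669 0.0654 0.    ]
36.0 40.5 [0.14  0.499 0.   ] [0.4644 0.0527 0.    ]
40.5 45.0 [0.179 0.486 0.   ] [0.4629 0.0399 0.    ]
```

The press depth is about 13 mm at 9.3 N, which fits the spring, so the pin is clear. Next is the first half of the swing.

```bash
python3 -m pendant '[{"ax":0,"ay":0,"az":0,"tx":-0.09,"ty":0.243,"tz":0,"grip":-1},{"ax":0,"ay":0,"az":0,"tx":-0.09,"ty":0.243,"tz":0,"grip":-1},{"ax":0,"ay":0,"az":0,"tx":-0.07,"ty":0.25,"tz":0,"grip":-1},{"ax":0,"ay":0,"az":0,"tx":-0.07,"ty":0.25,"tz":0,"grip":-1},{"ax":0,"ay":0,"az":0,"tx":-0.05,"ty":0.254,"tz":0,"grip":-1},{"ax":0,"ay":0,"az":0,"tx":-0.05,"ty":0.254,"tz":0,"grip":-1}]'
python3 - <<'E'
from plant import env
from h import *
f=env.grab_frame("scene"); b=(230,150,350,270)
a=f["frame"][b[1]:b[3],b[0]:b[2],::-1]; cv2.imwrite("pics/s2z.png",cv2.resize(a,None,fx=5,fy=5,interpolation=cv2.INTER_CUBIC))
m=redmask(f,(280,180,345,235)); P=pts3(f,m); c=(P.min(0)+P.max(0))/2; d=c[:2]-[.6274,.0272]; print(c,P.max(0),np.hypot(*d),np.degrees(np.arctan2(d[1],d[0]))-130.6)
E
```

```text
clock: 6.58
tcp_pos: [0.4939, 0.1239, 0.0989]
ee_rot: [[0.892, -0.452, 0.002], [-0.452, -0.892, 0.001], [0.001, -0.001, -1.0]]
ft_force: [0.7, 1.5, 9.2]
gripper_width: -0.001
[0.43676112 0.14055204 0.05045379] [0.52412943 0.17068252 0.10361164] 0.2217923984384237 18.664691476785663
```

View pics/s2z.png

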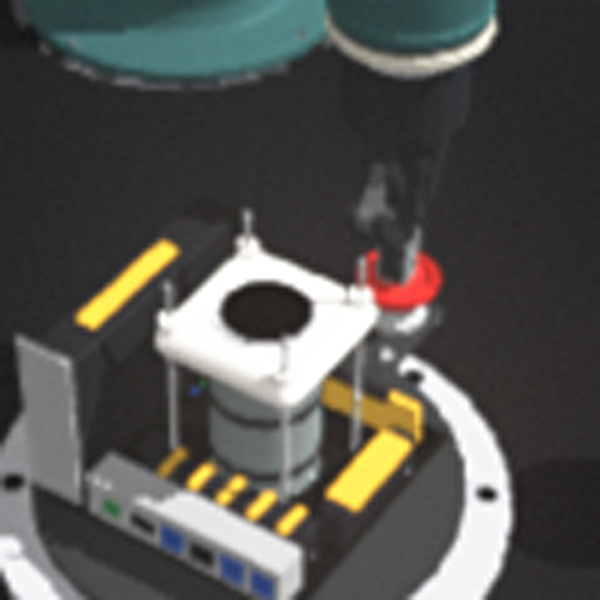

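The table follows: the first hole now shows at crop pixel (413,377), and the head, with the tips still in its dish, has moved with the fingers. I'll keep swinging.

```bash
python3 -m pendant '[{"ax":0,"ay":0,"az":0,"tx":-0.03,"ty":0.257,"tz":0,"grip":-1},{"ax":0,"ay":0,"az":0,"tx":-0.03,"ty":0.257,"tz":0,"grip":-1},{"ax":0,"ay":0,"az":0,"tx":-0.01,"ty":0.26,"tz":0,"grip":-1},{"ax":0,"ay":0,"az":0,"tx":-0.01,"ty":0.26,"tz":0,"grip":-1},{"ax":0,"ay":0,"az":0,"tx":0.01,"ty":0.26,"tz":0,"grip":-1},{"ax":0,"ay":0,"az":0,"tx":0.01,"ty":0.26,"tz":0,"grip":-1},{"ax":0,"ay":0,"az":0,"tx":0.03,"ty":0.257,"tz":0,"grip":-1},{"ax":0,"ay":0,"az":0,"tx":0.03,"ty":0.257,"tz":0,"grip":-1}]'
python3 -m pendant '[{"ax":0,"ay":0,"az":0,"tx":0.05,"ty":0.254,"tz":0,"grip":-1},{"ax":0,"ay":0,"az":0,"tx":0.05,"ty":0.254,"tz":0,"grip":-1},{"ax":0,"ay":0,"az":0,"tx":0.07,"ty":0.25,"tz":0,"grip":-1},{"ax":0,"ay":0,"az":0,"tx":0.07,"ty":0.25,"tz":0,"grip":-1},{"ax":0,"ay":0,"az":0,"tx":0,"ty":0,"tz":0,"grip":-1}]'
python3 - <<'E'
from plant import env
from h import *
o=env.get_obs(); d=o["tcp_pos"][:2]-np.array([.6274,.0272]); print("tcp",o["tcp_pos"],np.hypot(*d),np.degrees(np.arctan2(d[1],d[0]))-130.6)
for n in("scene","top"):
  f=env.grab_frame(n); b=(230,150,350,270) if n=="scene" else (200,110,330,240)
  a=f["frame"][b[1]:b[3],b[0]:b[2],::-1]; cv2.imwrite(f"pics/{n}3z.png",cv2.resize(a,None,fx=4.5,fy=4.5,interpolation=cv2.INTER_CUBIC))
E
```

```text
clock: 7.62
tcp_pos: [0.4705, 0.0776, 0.0988]
ee_rot: [[0.892, -0.451, 0.001], [-0.451, -0.892, 0.001], [0.001, -0.001, -1.0]]
ft_force: [1.0, 2.0, 9.2]
gripper_width: 0.0
clock: 8.25
tcp_pos: [0.4644, 0.0518, 0.0987]
ee_rot: [[0.892, -0.452, 0.001], [-0.452, -0.892, -0.0], [0.001, -0.0, -1.0]]
ft_force: [0.6, -1.1, 9.5]
gripper_width: -0.001
tcp [0.4644091  0.05182775 0.09872245] 0.16484101492799574 40.80766478725306
```

View pics/scene3z.png

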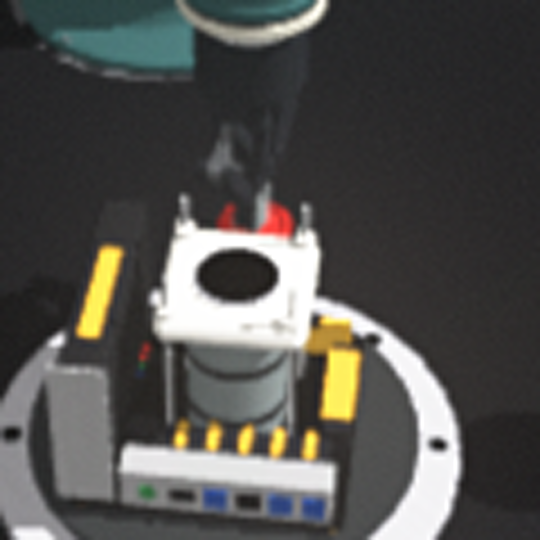

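View pics/top3z.png

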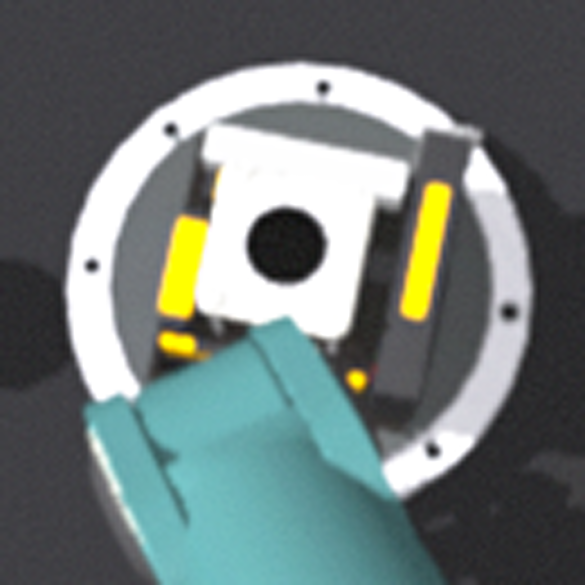

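The swing is about 40° by TCP. I'll measure the table's actual angle from the yellow bar on the graphics card (top crop (412,305) to (440,195)) and compare it with the first frame.

```bash
cat >> h.py <<'E'
def bar(f,lab=None):
    h=cv2.cvtColor(f["frame"],cv2.COLOR_RGB2HSV)
    m=((abs(h[...,0].astype(int)-27)<8)&(h[...,1]>170)&(h[...,2]>130)).astype(np.uint8)
    out=[]
    for k in cv2.findContours(m,cv2.RETR_EXTERNAL,cv2.CHAIN_APPROX_NONE)[0]:
        if cv2.contourArea(k)<30: continue
        P=np.array([plane(f,*p,.186)[:2] for p in k[:,0].astype(float)])
        d=P.mean(0)-[.6274,.0272]
        if np.hypot(*d)>.14: continue
        (c,s,_)=cv2.minAreaRect((P*1e3).astype(np.float32)); vx=cv2.fitLine((P*1e3).astype(np.float32),cv2.DIST_L2,0,.01,.01).ravel()
        out.append((k[:,0].mean(0).round(1),np.degrees(np.arctan2(vx[1],vx[0]))%180,np.degrees(np.arctan2(d[1],d[0])),np.hypot(*d),np.round(s)))
    return out
E
python3 - <<'E'
from h import *
from plant import env
for f in(dict(np.load("top0.npz")),env.grab_frame("top")):
    for b in bar(f):print(*b)
    print()
E
```

```text
[286.8 182.1] 130.36545 -131.87054894952178 0.07492978966451137 [16. 83.]
[245.4 151.8] 131.61661 63.13508361525698 0.06459678945838265 [ 8. 58.]

[240.4 169. ] 171.47318 104.8954061899443 0.07170302283481418 [18. 59.]
[294.2 165.3] 169.572 -92.50486809828209 0.07464682780442813 [15. 83.]
```

The card bar turned 39.3° by both line direction and centroid, so the head lags the fingertips by 1.5°. That leaves 5.7° to go.

```bash
python3 -m pendant '[{"ax":0,"ay":0,"az":0,"tx":0.075,"ty":0.205,"tz":0,"grip":-1},{"ax":0,"ay":0,"az":0,"tx":0.08,"ty":0.204,"tz":0,"grip":-1},{"ax":0,"ay":0,"az":0,"tx":0.083,"ty":0.203,"tz":0,"grip":-1},{"ax":0,"ay":0,"az":0,"tx":0,"ty":0,"tz":0,"grip":-1},{"ax":0,"ay":0,"az":0,"tx":0,"ty":0,"tz":0,"grip":-1}]'
python3 - <<'E'
from h import *
from plant import env
o=env.get_obs(); d=o["tcp_pos"][:2]-np.array([.6274,.0272]); print("tcp",np.hypot(*d),np.degrees(np.arctan2(d[1],d[0]))%360-130.6)
for b in bar(env.grab_frame("top")):print(*b)
E
```

```text
clock: 9.02
tcp_pos: [0.4628, 0.0358, 0.0987]
ee_rot: [[0.892, -0.452, 0.001], [-0.452, -0.892, -0.0], [0.001, -0.0, -1.0]]
ft_force: [0.3, -1.0, 7.6]
gripper_width: -0.001
tcp 0.16478778038987982 46.41507563798041
[240.6 171.5] 177.56615 110.25247966211006 0.07304026147468075 [19. 58.]
[294.2 162.7] 175.67424 -87.14260776720698 0.07467245991400591 [15. 81.]
```

The bar now reads 45.3° and 44.7°, so the table is on the hole. Now I'll lift slowly to let the plunger rise.

```bash
python3 -m pendant '[{"ax":0,"ay":0,"az":0,"tx":0,"ty":0,"tz":-0.12,"grip":-1},{"ax":0,"ay":0,"az":0,"tx":0,"ty":0,"tz":-0.12,"grip":-1},{"ax":0,"ay":0,"az":0,"tx":0,"ty":0,"tz":-0.12,"grip":-1},{"ax":0,"ay":0,"az":0,"tx":0,"ty":0,"tz":0,"grip":-1}]'
python3 -m pendant '[{"ax":0,"ay":0,"az":0,"tx":0,"ty":0,"tz":-0.15,"grip":-1},{"ax":0,"ay":0,"az":0,"tx":0,"ty":0,"tz":-0.3,"grip":-1},{"ax":0,"ay":0,"az":0,"tx":0,"ty":0,"tz":-1,"grip":-1},{"ax":0,"ay":0,"az":0,"tx":0,"ty":0,"tz":-1,"grip":-1},{"ax":0,"ay":0,"az":0,"tx":0,"ty":0,"tz":-1,"grip":-1},{"ax":0,"ay":0,"az":0,"tx":0,"ty":0,"tz":0,"grip":-1}]'
python3 - <<'E'
from h import *
from plant import env
for b in bar(env.grab_frame("top")):print(*b)
f=env.grab_frame("scene"); b=(230,150,350,270)
a=f["frame"][b[1]:b[3],b[0]:b[2],::-1]; cv2.imwrite("pics/s4z.png",cv2.resize(a,None,fx=5,fy=5,interpolation=cv2.INTER_CUBIC))
m=redmask(f,(260,180,345,215)); P=pts3(f,m); P=P[P[:,2]>.09]; print(len(P),np.median(P,0),P.max(0),P.min(0))
E
```

```text
clock: 9.57
tcp_pos: [0.4628, 0.0358, 0.1077]
ee_rot: [[0.892, -0.452, 0.001], [-0.452, -0.892, -0.0], [0.001, -0.0, -1.0]]
ft_force: [0.4, 1.0, 5.2]
gripper_width: -0.001
clock: 10.32
tcp_pos: [0.4629, 0.0359, 0.1951]
ee_rot: [[0.892, -0.452, 0.002], [-0.452, -0.892, -0.0], [0.002, -0.001, -1.0]]
ft_force: [-0.5, 0.5, 0.4]
gripper_width: 0.001
[240.6 171.5] 177.56282 110.29044354888077 0.07289427844728366 [19. 58.]
[294.2 162.7] 175.56816 -87.14258310036617 0.07467259294525483 [15. 81.]
138 [0.4627996  0.04004991 0.11262813] [0.48842712 0.06525004 0.11751449] [0.43884713 0.0145449  0.10806095]
```

View pics/s4z.png

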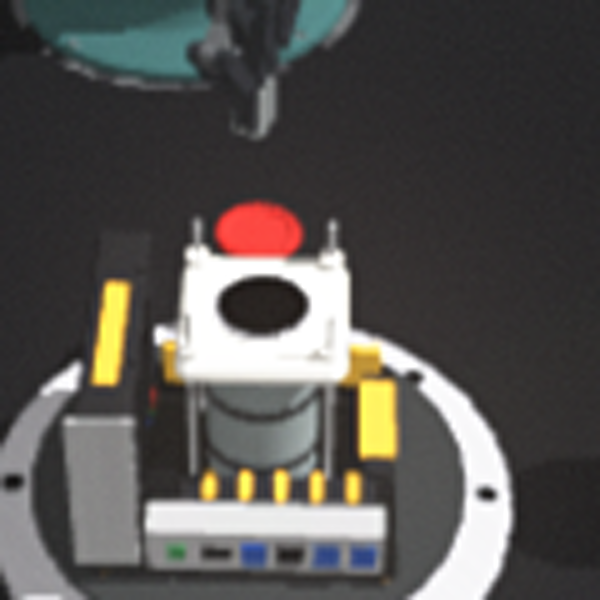

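The head stands free at (0.4628, 0.0400), against a predicted (0.4629, 0.0399). Its height matches the first frame (median 0.1126, top 0.1175 vs 0.1174), so the pin is home. The fingers are 80 mm above it, so I'm handing in.

```bash
python3 -c "
from plant import env
o=env.get_obs();print(o['clock'],abs(o['qvel']).max());env.sign_off()"
```

```text
10.425 0.016871769135040515
the job is handed in; nothing more can be done
```

I pressed the plunger about 13 mm with the shut fingertips, swung the table about 45° anticlockwise by the dish, then lifted straight off so the plunger sprang back up. I handed the job in at 10.4 s; no verdict was reported.

**Last checks, all in agreement:**
- **Position:** the head is at (0.463, 0.040), within 1 mm of where the next hole should put it. The card's yellow bar turned 45.2° by its direction and 44.7° by its centre, within the ±1.4° allowed.
- **Plunger:** the head's height is the same as at the start (0.1126 m), so the pin is home in the hole.
- **Robot:** the fingers are about 80 mm above the head. The wrist force readings stayed below 10 N throughout and were near zero at the end.

I did not re-measure the flask, torch, mouse and screwdriver; the arm kept well clear of them.

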